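# Load the service caddy: spice jars and food probe

### The job

Get the wooden service caddy ready: stand the two spice jars that are on the counter upright in the two free compartments that have a black rubber mat, one jar to each, setting them down gently. Take the red food probe out of the metal rinse stand and push it fully home in the red-ringed port in the caddy, so that its collar sits on the port. Leave the blue probe, the jar already in the caddy and the other things where they stand.

Things in the scene. Friction and masses are not known exactly. Their poses are not given: they have to be found in the camera images.
- caddy: Fixed wooden caddy, 158 x 158 mm, 46 mm tall, open at the top, divided 2 x 2 by crossed walls 42 mm high. Walls and floor 6 mm thick; cells 70 x 70 mm inside, centres at x, y = +-38 mm. Two cells hold a rubber mat, one a jar, one the probe port; which is where varies. Origin: centre of the underside, on the counter; x, y along the walls, z up; yaw varies.
- mat_a: Black ribbed rubber mat, 60 x 60 x 3 mm, fixed on the floor of one caddy cell. Origin: centre of its underside (6 mm above the counter); its top is 3 mm higher.
- mat_b: The other rubber mat, just like mat_a.
- probe_port: White block fixed in one caddy cell, 50 x 50 x 56 mm, with one upright bore 9.5 mm in diameter, 52 mm deep, at its centre, chamfered 2 mm at the mouth; red rings round the mouth. Origin: centre of its underside, 6 mm above the counter. Its flat top is 56 mm above its origin.
- port_mouth (a point): Centre of the mouth of the port's bore, in the plane of the port's top (62 mm above the counter).
- rinse_stand: Metal block fixed to the counter, 60 (x) x 140 (y) x 56 mm, with two upright bores 11 mm in diameter, 52 mm deep, at y = +-40 mm of its own frame; a probe stands in each (which one is where varies). Origin: centre of the underside; yaw varies.
- red_probe: Red food probe, stands pin down in the rinse stand. Origin: centre of the underside of its collar, z up along its axis. Below: steel pin 8 mm in diameter, 46 mm long, tapered over its last 7 mm. Above: collar 30 mm in diameter, 6 mm thick, then a round ribbed handle 24 mm in diameter from 6 to 60 mm. 70 g or so.
- red_probe_tip (a point): Point of the red probe's pin, 46 mm below its origin.
- blue_probe: Blue food probe of the same shape; it stays in the rinse stand.
- jar_a: Spice jar, clear with a green cap, 46 mm in diameter, 106 mm tall, about 110 g, upright on the counter. Origin: centre of its underside, z up.
- jar_b: Second spice jar on the counter, same size and cap as jar_a.
- jar_c: Third spice jar of the same kind, already standing in a caddy cell without a mat; it stays there.
- blue_ramekin: Small dark blue ramekin with red filling, 58 mm in diameter, 34 mm tall, on the counter; bystander. Origin: centre of the underside.
- guard_face (a point): Front face of the clear glass guard at its foot, behind the work: an upright pane that runs nearly along y (1 mm nearer the robot per 55 mm to the right, farther to the left), 213 mm tall, with a foot rail 46 mm tall that stands out 27 mm towards the robot. Fixed; keep the gripper and arm clear of it.
- stone_cup: Grey-brown stoneware cup, 68 mm in diameter, 62 mm tall, on the counter; bystander. Origin: centre of the underside.
Mind the look-alikes: they are no part of the job. What is shaped like the jar_b but orange is not meant.

How it is judged (in metres and radians):
At the end, for the whole second after the job is handed in: jar_a and jar_b stand at rest on different mats (within 20 mm of the mat's centre, at most 4 mm above it, tilt under 0.09 rad); the red probe is upright (0.09 rad) and at rest in the port, collar within 3 mm of the port's top, axis within 4 mm of the bore's ((((horizontal distance between jar_a and mat_a below 0.02 m and z of jar_a in the frame of mat_a between -0.001 and 0.007 m) and (horizontal distance between jar_b and mat_b below 0.02 m and z of jar_b in the frame of mat_b between -0.001 and 0.007 m)) or ((horizontal distance between jar_a and mat_b below 0.02 m and z of jar_a in the frame of mat_b between -0.001 and 0.007 m) and (horizontal distance between jar_b and mat_a below 0.02 m and z of jar_b in the frame of mat_a between -0.001 and 0.007 m))) and linear speed of each of jar_a, jar_b, red_probe below 0.02 m/s and angle between each of jar_a, jar_b, red_probe's own z axis and vertical below 0.09 rad and horizontal distance between red_probe and port_mouth below 0.004 m and z of red_probe in the frame of port_mouth between -0.003 and 0.003 m); the robot touches nothing.
It fails at once if the blue probe is moved by more than 15 mm or tipped (distance of blue_probe from where it was at the start of the episode above 0.015 m or angle between blue_probe's own z axis and vertical above 0.35 rad).
It fails at once if the jar already in the caddy is moved by more than 30 mm or tipped (distance of jar_c from where it was at the start of the episode above 0.03 m or angle between jar_c's own z axis and vertical above 0.35 rad).
It fails at once if the blue ramekin or the stoneware cup is moved by more than 30 mm or tipped ((distance of blue_ramekin from where it was at the start of the episode above 0.03 m or angle between blue_ramekin's own z axis and vertical above 0.35 rad) or (distance of stone_cup from where it was at the start of the episode above 0.03 m or angle between stone_cup's own z axis and vertical above 0.35 rad)).
It fails at once if a spice jar being loaded is tipped by more than 45 degrees (angle between any of jar_a, jar_b's own z axis and vertical above 0.785 rad).
It fails at once if a spice jar drops onto a mat (faster than 0.45 m/s within the last 35 mm above it) ((horizontal distance between jar_a and mat_a below 0.03 m and z of jar_a in the frame of mat_a below 0.035 m and linear speed of jar_a above 0.45 m/s) or (horizontal distance between jar_a and mat_b below 0.03 m and z of jar_a in the frame of mat_b below 0.035 m and linear speed of jar_a above 0.45 m/s) or (horizontal distance between jar_b and mat_a below 0.03 m and z of jar_b in the frame of mat_a below 0.035 m and linear speed of jar_b above 0.45 m/s) or (horizontal distance between jar_b and mat_b below 0.03 m and z of jar_b in the frame of mat_b below 0.035 m and linear speed of jar_b above 0.45 m/s)).
It also fails if it takes over 72 s, if anything falls off the work surface, if the arm or the gripper's body presses on something with over 40 N, if the wrist force passes 120 N, or if a joint passes its speed limit or range.

### The arm

A 6-joint arm with a two-finger parallel gripper is mounted at the origin on a cart in front of the work surface, level with it; the furniture and walls round the work are solid. World frame = base frame: x ahead of the robot, y to its left, z up, the work surface at z = 0. Lengths are in mm, angles in rad, forces in N, time in s.
With the tool pointing down it reaches from about 300 to 775 mm from the base axis. Payload 14.6 kg.
Tool frame: the origin (TCP) lies at the very end of the fingers, on their centre line; the grasp point (between the pads) lies 19 mm behind it; z points along the fingers, y is the line along which they close (so a half turn about z gives the same grasp; the last joint's range is limited). The gripper opens to 94 mm and grips with 3 to 60 N. Pads are 16 mm wide; open, the fingers measure 119 mm over their backs; the gripper's body (75 mm by 177 mm) begins 78 mm behind the grasp point.
Start: joints at [1.268, 0.3, 1.521, -0, 1.321, -0.067], TCP at [128.489, 534.771, 205.446] pointing down, gripper open.
Joint ranges: [-3.03, 3.03], [-0.79, 2.21], [0.23, 2.52], [-1.04, 4.18], [0, 3.07], [-2.55, 2.55]. Speed limits (rad/s): [2.22, 2.22, 2.57, 3.14, 3.14, 3.14].

### API

Orientations are given as [roll, pitch, yaw] about the fixed x, y, z axes, in that order (R = Rz(yaw) Ry(pitch) Rx(roll)).
In Python, from cell import manip gives the robot as it stands.
- The arm moves only by the tool servo_tool, never from a script. Its argument "rows" is a list of rows, each a list of 7 numbers: the turn, a rotation vector about the world's x, y, z in degrees, then the shift along the world's x, y, z in mm, then the closure, from 0 (fully open) to 1 (shut). In form: [[rx, ry, rz, dx, dy, dz, fingers], ...]. A call has 1 to 20 rows; each row shifts and turns the commanded pose from where the row before left it; what a row does not reach is not made up. A row lasts 1/8 s, in which the tool goes at most 62.5 mm and 10.7 degrees, less where a joint would pass 70% of its speed; a pose out of reach is approached as far as the arm can. A call with a gripper value outside its range is refused whole. The fingers move at their own pace and stop on an object; "grip_force" is the grip in N (left out, the last holds). Time passes only in rows, so rows that do not move let the fingers close. It gives the time, the measured TCP pose, the force, the opening and the grip force at its end, in the units of the state.
- manip.read_state(): the state, without advancing time (a new reading comes with each control period).
- manip.camera(name): name is "scene" or "top" or "wrist"; returns the picture (400x640x3 uint8, red, green, blue); there is no depth.
- manip.camera_info(name): a dict with "fx", "fy", "cx", "cy" (pixels), "position" and "rotation" of the camera in the world; the wrist camera has in their place "T_tool_cam" (4x4, takes a point from camera to tool coordinates, whose origin is the TCP and whose axes are the flange's). Camera axes: x right, y down, z forward; pixel columns grow to the right and rows downward; lengths in mm; the calibration is good to about 2 mm. The wrist camera is an equidistant fisheye: a pixel r from the principal point sees the ray r / f radians off the axis. A picture is of the moment at which its call begins: read the wrist's pose just before it. camera_info takes no time and is no camera call.
- manip.sign_off(): hands the job in; it is judged then, once.
The state is a dict: "clock": time; "joints": joint angles; "qd": joint speeds; "effort": joint torques, N m; "eef_pos": TCP position; "eef_rot": TCP orientation; "wrist_force": force on the tool from outside, world axes, zero at the start; "moment": the same for the moment, N m; "finger_gap": finger opening in mm; "finger_force": force on a finger pad.
Only numpy, scipy, OpenCV 4.12 (cv2) and the standard library are available. Lean on these libraries where they do the work, as an engineer would, in place of code of your own. Each camera call takes 0.05 s, during which the arm holds its last target. There are 200 camera calls.

## Working session

There is one attempt and no reset: what is moved stays moved. The work goes in short steps, Python scripts to look and compute and a tool call to move; the robot and the scene stay as the last step left them, time stands still between calls to the robot, and variables do not carry over. Pictures are saved under pics/ and viewed, at most 10 in all, crops included, and the job is handed in when it is done.

Besides the shell and the picture viewer there is one more tool, called after "Emit:" in YAML: its name, and indented under it one key for each argument. servo_tool: Moves the arm, as the interface text tells. Its arguments: {"type":"object","properties":{"rows":{"type":"array","items":{"type":"array","items":{"type":"number"}}},"grip_force":{"type":"number"}},"required":["rows"]}

```bash
ls; mkdir -p pics
python3 - <<'E'
from cell import manip
import cv2,numpy as np
s=manip.read_state();print(s)
for n in("scene","top","wrist"):
    im=manip.camera(n);cv2.imwrite(f"pics/{n}0.png",im[:,:,::-1]);print(n,manip.camera_info(n))
E
```

```text
pics
{'clock': 0.0, 'joints': array([ 1.26839890e+00,  3.00458977e-01,  1.52159081e+00,  4.40862062e-06,
        1.32066879e+00, -6.65473717e-02]), 'qd': array([ 0.00051942,  0.00112107, -0.00222226, -0.00060049,  0.00113283,
        0.00135085]), 'effort': array([-1.30446566e-03, -5.31778944e+01, -3.52747750e+01,  7.07415026e-02,
        2.43245781e-02, -9.58158012e-05]), 'eef_pos': array([128.4146832 , 534.53280348, 204.88885686]), 'eef_rot': array([-3.14046951e+00, -7.91326169e-05,  2.90574146e+00]), 'wrist_force': array([-0.67899727, -0.03524327,  0.02786108]), 'moment': array([0.03933392, 0.01087178, 0.0361746 ]), 'finger_force': 0.0, 'finger_gap': 93.72381836283084}
scene {'fx': 366.71757142005424, 'fy': 366.71757142005424, 'cx': 322.2405866364471, 'cy': 199.7462213452632, 'position': array([-135.5311156, -430.5256164,  728.0173715]), 'rotation': array([-2.23072772,  0.02386233, -1.05996031])}
top {'fx': 403.9868008108152, 'fy': 403.9868008108152, 'cx': 318.98755828752996, 'cy': 202.40758362374046, 'position': array([ 326.24897137,   19.4622298 , 1370.43258956]), 'rotation': array([-2.94764473, -0.00512768, -1.58123284])}
wrist {'fx': 309.70691628693146, 'fy': 309.70691628693146, 'cx': 313.1171181403474, 'cy': 194.3542388332856, 'T_tool_cam': array([[ 1.32971811e-03, -9.66946189e-01, -2.54977058e-01,
         7.44823940e+01],
       [ 9.99999107e-01,  1.25201864e-03,  4.67031331e-04,
         7.74495071e-01],
       [-1.32358138e-04, -2.54977451e-01,  9.66946990e-01,
        -1.78451901e+02],
       [ 0.00000000e+00,  0.00000000e+00,  0.00000000e+00,
         1.00000000e+00]])}
```

View pics/scene0.png

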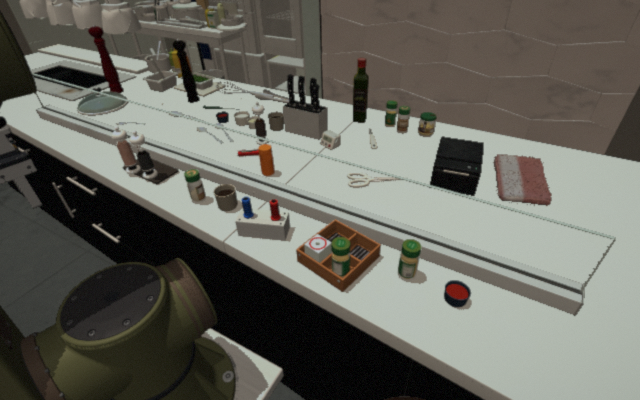

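View pics/top0.png

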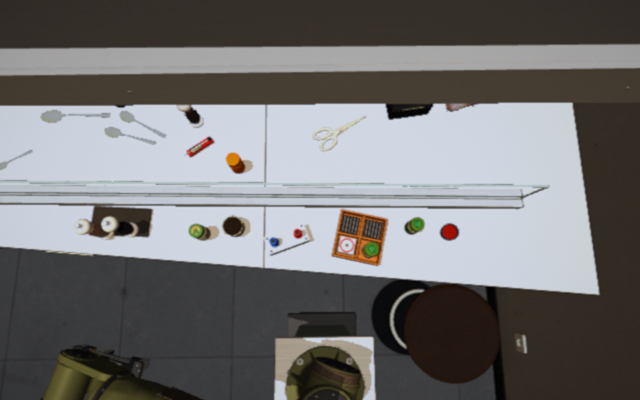

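The scene image shows the jars at (193,185) and (409,258), jar_c at (341,255) in the caddy, the probes at blue (247,208) and red (275,209), the cup at (225,197) and the ramekin at (457,293). The top image shows the jars' caps near (197,231) and (416,225), the caddy around (360,238) with its mats in the two far cells, the port at (347,245) and the red probe at (298,233).

```bash
python3 - <<'E'
import cv2
t=cv2.imread("pics/top0.png")[205:275,180:470]; s=cv2.imread("pics/scene0.png")[155:315,175:475]
cv2.imwrite("pics/c.png",cv2.vconcat([cv2.resize(cv2.resize(t,None,fx=2.75,fy=2.75,interpolation=2),(797,192)),cv2.resize(s,(750,400),interpolation=2)] if 0 else [cv2.resize(t,(800,193),interpolation=2),cv2.resize(s,(800,400),interpolation=2)]))
E
cat > h.py <<'E'
import numpy as np,cv2
from scipy.spatial.transform import Rotation as R
from cell import manip
def cam(n,pose=None):
    c=manip.camera_info(n)
    if n=="wrist":
        T=np.eye(4);T[:3,:3]=R.from_euler('xyz',pose[1]).as_matrix();T[:3,3]=pose[0]
        T=T@c["T_tool_cam"];return c,T[:3,3],T[:3,:3]
    return c,c["position"],R.from_euler('xyz',c["rotation"]).as_matrix()
def ray(n,u,v,pose=None):
    c,p,M=cam(n,pose);a=np.array([(u-c["cx"])/c["fx"],(v-c["cy"])/c["fy"]])
    if n=="wrist":
        r=np.hypot(*a);d=np.array([*(a/r*np.sin(r)),np.cos(r)]) if r>0 else np.array([0,0,1.])
    else: d=np.array([*a,1.])
    d=M@d;return p,d/np.linalg.norm(d)
def at_z(n,u,v,z,pose=None):
    p,d=ray(n,u,v,pose);return p+d*(z-p[2])/d[2]
def tri(rays):
    A=sum(np.eye(3)-np.outer(d,d) for p,d in rays);b=sum((np.eye(3)-np.outer(d,d))@p for p,d in rays)
    x=np.linalg.solve(A,b);return x,[np.linalg.norm((np.eye(3)-np.outer(d,d))@(x-p)) for p,d in rays]
def proj(n,X,pose=None):
    c,p,M=cam(n,pose);q=M.T@(np.array(X,float)-p)
    if n=="wrist":
        t=np.arctan2(np.hypot(q[0],q[1]),q[2]);k=t/np.hypot(q[0],q[1]);return np.array([c["cx"]+c["fx"]*q[0]*k,c["cy"]+c["fy"]*q[1]*k])
    return np.array([c["cx"]+c["fx"]*q[0]/q[2],c["cy"]+c["fy"]*q[1]/q[2]])
E
python3 - <<'E'
from h import *
np.set_printoptions(precision=1,suppress=True)
P={"jarL":((197,231),(192,176)),"jarR":((416,225),(410,244)),"jarC":((371,249),(341,241)),"red":((298,233),(275,203)),"blue":((273,241),(247,201)),"port":((347,245),(318,243))}
for k,(t,s) in P.items(): print(k,tri([ray("top",*t),ray("scene",*s)]))
E
```

```text
jarL (array([486.6, 398.6,  96.1]), [np.float64(1.7270608850554992), np.float64(1.7270608850554126)])
jarR (array([ 498.7, -294.9,  110.2]), [np.float64(0.662442050317172), np.float64(0.6624420503172453)])
jarC (array([ 424.5, -149.7,  117.6]), [np.float64(1.042703350842834), np.float64(1.0427033508427581)])
red (array([476.5,  76.8, 113.2]), [np.float64(0.2588525498705934), np.float64(0.2588525498706897)])
blue (array([452.8, 155.2, 108.3]), [np.float64(0.2390361097083054), np.float64(0.23903610970830794)])
port (array([441. , -78. ,  64.3]), [np.float64(1.1172085413878063), np.float64(1.1172085413877542)])
```

View pics/c.png

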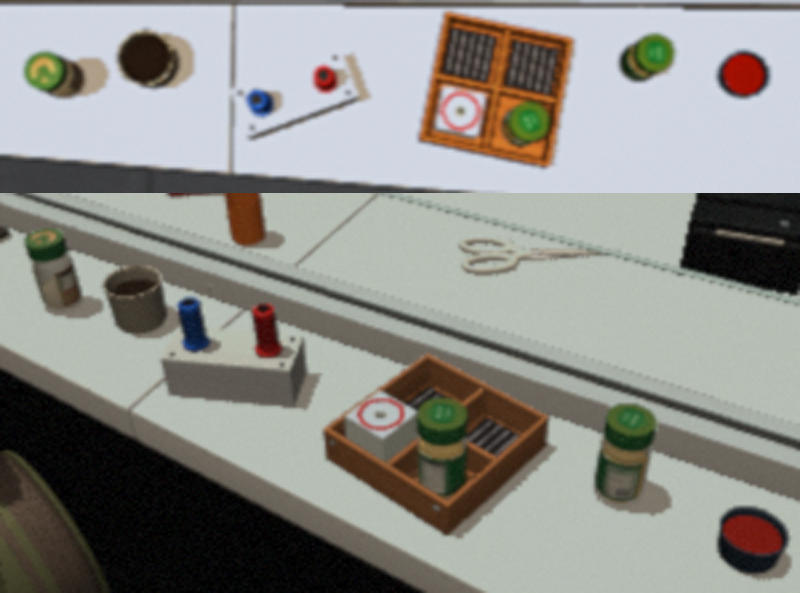

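The crop shows the mats in the two far (larger x) cells, the port in the near left cell and jar_c in the near right one. The triangulated heights fit the text: jars about 106, handles about 116, port 62. I'll move towards the left jar and take close wrist views.

Emit:
servo_tool:
  rows:
    - [0, 0, 1.7, 40, -17, 0, 0]
    - [0, 0, 1.7, 40, -17, 0, 0]
    - [0, 0, 1.7, 40, -17, 0, 0]
    - [0, 0, 1.7, 40, -17, 0, 0]
    - [0, 0, 1.7, 40, -17, 0, 0]
    - [0, 0, 1.7, 40, -17, 0, 0]
    - [0, 0, 1.7, 40, -17, 0, 0]
    - [0, 0, 1.7, 40, -17, 0, 0]
    - [0, 0, 0, 0, 0, 0, 0]
    - [0, 0, 0, 0, 0, 0, 0]
  grip_force: 15

```text
clock: 1.4
eef_pos: [448.0, 398.9, 205.1]
eef_rot: [-3.141, -0.001, -3.14]
wrist_force: [-0.2, 0.2, -0.6]
finger_gap: 93.6
finger_force: 0.0
```

Run:
```python
from h import *
np.set_printoptions(precision=1,suppress=True)
f=lambda u,v:(180+u/2.7586,205+v/2.757)
C=[at_z("top",*f(*p),46)[:2] for p in((445,13),(573,38),(551,166),(420,140))];print("caddy",np.array(C),np.mean(C,0),[np.linalg.norm(C[i]-C[i-1]) for i in range(4)])
e=C[1]-C[0]+C[2]-C[3];print("dir right",e/np.linalg.norm(e))
for n,p in {"mat1":(468,53),"mat2":(535,65)}.items():print(n,at_z("top",*f(*p),9))
for p in((350,207),(520,207)):print("rail z46",at_z("top",*p,46),at_z("top",*p,0))
for p in((350,184),(530,188)):print("glass top z213",at_z("top",*p,213))
print("cup",at_z("top",*f(145,57),62),"ramekin",at_z("top",*f(743,74),34))
s=manip.read_state();pose=(s["eef_pos"],s["eef_rot"]);im=manip.camera("wrist");cv2.imwrite("pics/w1.png",im[:,:,::-1])
np.save("w1.npy",np.array(pose));print(s["clock"],pose,s["joints"])
```

```text
caddy [[ 560.8  -64.1]
 [ 528.8 -217.5]
 [ 376.8 -185. ]
 [ 408.7  -31.4]] [ 468.8 -124.5] [np.float64(155.5431921200237), np.float64(156.64007682732142), np.float64(155.42857334020874), np.float64(156.8758252847712)]
dir right [-0.2 -1. ]
mat1 [517.  -93.8   9. ]
mat2 [ 501.3 -175.8    9. ]
rail z46 [569.7 -93.3  46. ] [578.2 -97.2   0. ]
rail z46 [ 564.3 -661.7   46. ] [ 572.6 -685.4    0. ]
glass top z213 [607.9 -80.8 213. ]
glass top z213 [ 590.9 -611.4  213. ]
cup [508.5 292.6  62. ] ramekin [ 484.7 -423.1   34. ]
1.4 (array([448. , 398.9, 205.1]), array([-3.1, -0. , -3.1])) [ 0.7  0.4  1.4  0.   1.4 -0.9]
```

View pics/w1.png

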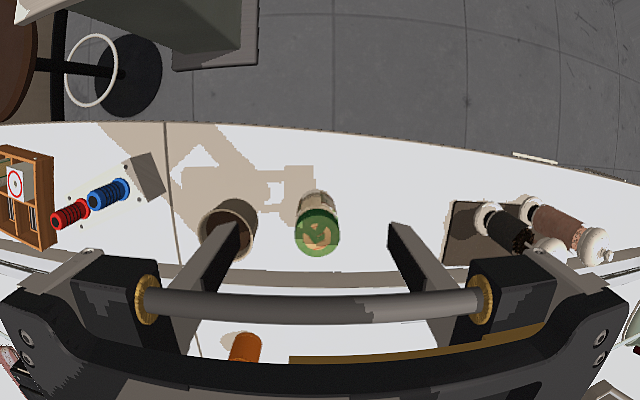

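The wrist view shows the left jar's green cap at (318,233), the cup just left of it at (230,225), and both probes at (70,213) and (107,195). I'll fit the cap and handle silhouettes for accurate poses.

```bash
cat >> h.py <<'E'
from scipy.optimize import minimize
def mask(im,kind):
    h,s,v=cv2.split(cv2.cvtColor(np.ascontiguousarray(im),cv2.COLOR_RGB2HSV))
    h=h.astype(int)
    return {"green":(h>40)&(h<90)&(s>90)&(v>25),"red":((h<8)|(h>172))&(s>140)&(v>40),"blue":(h>100)&(h<130)&(s>140)&(v>40)}[kind].astype(np.uint8)
def blob(m,px):
    m=cv2.morphologyEx(m,cv2.MORPH_CLOSE,np.ones((5,5)))
    n,l,st,c=cv2.connectedComponentsWithStats(m)
    k=1+np.argmin([np.hypot(*(c[i]-px))+1000*(st[i,4]<25) for i in range(1,n)]);return (l==k).astype(np.uint8)
def fit(views,cyl,x0,free=0):
    """views: (cam,pose,blobmask); cyl: list of (r,z0,z1); fits x,y (and z offset if free) by silhouette overlap"""
    S=8;a=np.linspace(0,2*np.pi,40)
    def cost(p):
        c=0
        for n,pose,b in views:
            im=np.zeros(b.shape,np.uint8);ys,xs=np.nonzero(b);u0,v0=xs.min()-15,ys.min()-15;w,h=xs.max()-u0+15,ys.max()-v0+15
            big=cv2.resize(b[max(v0,0):v0+h,max(u0,0):u0+w],None,fx=S,fy=S,interpolation=1) ;m=np.zeros_like(big)
            for r,z0,z1 in cyl:
                P=[(proj(n,(p[0]+r*np.cos(t),p[1]+r*np.sin(t),z+(p[2] if free else 0)),pose)-[max(u0,0)-.5,max(v0,0)-.5])*S for z in(z0,z1) for t in a]
                cv2.fillConvexPoly(m,cv2.convexHull(np.float32(P)).astype(np.int32),1)
            c+=1-(m&big).sum()/max((m|big).sum(),1)
        return c
    s=np.vstack([x0]+[np.array(x0)+d for d in np.eye(len(x0))*8])
    r=minimize(cost,x0,method="Nelder-Mead",options=dict(initial_simplex=s,xatol=.1,fatol=1e-4));return r.x,r.fun
def shot(n,name):
    s=manip.read_state();pose=(s["eef_pos"],s["eef_rot"]);im=manip.camera(n);cv2.imwrite(f"pics/{name}.png",im[:,:,::-1]);np.save(f"{name}.npy",np.array(pose));return im,pose
def load(name):return cv2.imread(f"pics/{name}.png")[:,:,::-1],np.load(f"{name}.npy")
E
python3 - <<'E'
from h import *
np.set_printoptions(precision=1,suppress=True)
im,pose=load("w1");t=cv2.imread("pics/top0.png")[:,:,::-1];s=cv2.imread("pics/scene0.png")[:,:,::-1]
cap=[(23,84,106)];hd=[(12,62,116),(15,56,62)]
for nm,k,cy,x0,pw,pt,ps in(("jarL","green",cap,(486,398),(318,233),(197,231),(192,176)),("red","red",hd,(476,77),(70,213),(298,233),(275,207)),("blue","blue",hd,(453,155),(107,195),(273,241),(247,207)),("jarR","green",cap,(498,-295),None,(416,225),(410,246))):
    V=[("top",None,blob(mask(t,k),pt)),("scene",None,blob(mask(s,k),ps))]
    if pw:
        V.append(("wrist",pose,blob(mask(im,k),pw)));print(nm,"wrist",fit(V[2:],cy,x0))
    print(nm,"ts",fit(V[:2],cy,x0),"all z",fit(V,cy,(*x0,0),1),[v[2].sum() for v in V])
E
```

```text
Traceback (most recent call last):
  File "h.py", line 49, in fit
    r=minimize(cost,x0,method="Nelder-Mead",options=dict(initial_simplex=s,xatol=.1,fatol=1e-4));return r.x,r.fun
  File "h.py", line 44, in cost
    P=[(proj(n,(p[0]+r*np.cos(t),p[1]+r*np.sin(t),z+(p[2] if free else 0)),pose)-[max(u0,0)-.5,max(v0,0)-.5])*S for z in(z0,z1) for t in a]
        ~~~~^^^^^^^^^^^^^^^^^^^^^^^^^^^^^^^^^^^^^^^^^^^^^^^^^^^^^^^^^^^^^^^^^^^^
  File "h.py", line 22, in proj
    c,p,M=cam(n,pose);q=M.T@(np.array(X,float)-p)
          ~~~^^^^^^^^
  File "h.py", line 5, in cam
    c=manip.camera_info(n)
ValueError: time passes only in moves, steps and waits
```

```bash
sed -i 's/^def cam(n,pose=None):/import functools\n@functools.cache\ndef info(n): return manip.camera_info(n)\ndef cam(n,pose=None):/; s/    c=manip.camera_info(n)/    c=info(n)/' h.py
cat > m1.py <<'E'
from h import *
np.set_printoptions(precision=1,suppress=True)
im,pose=load("w1");t=cv2.imread("pics/top0.png")[:,:,::-1];s=cv2.imread("pics/scene0.png")[:,:,::-1]
cap=[(23,84,106)];hd=[(12,62,116),(15,56,62)]
for nm,k,cy,x0,pw,pt,ps in(("jarL","green",cap,(486,398),(318,233),(197,231),(192,176)),("red","red",hd,(476,77),(70,213),(298,233),(275,207)),("blue","blue",hd,(453,155),(107,195),(273,241),(247,207)),("jarR","green",cap,(498,-295),None,(416,225),(410,246))):
    V=[("top",None,blob(mask(t,k),pt)),("scene",None,blob(mask(s,k),ps))]
    if pw:
        V.append(("wrist",pose,blob(mask(im,k),pw)));print(nm,"wrist",fit(V[2:],cy,x0))
    print(nm,"ts",fit(V[:2],cy,x0),"all z",fit(V,cy,(*x0,0),1),[v[2].sum() for v in V])
E
time python3 m1.py
```

```text
jarL wrist (array([488.6, 404.6]), np.float64(0.30719028988229913))
jarL ts (array([489.8, 402.9]), np.float64(0.7142747398573941)) all z (array([491.7, 404.5,  -7.9]), np.float64(0.9839839159542404)) [np.uint64(149), np.uint64(108), np.uint64(1344)]
red wrist (array([479.8,  82.7]), np.float64(0.1689251974601208))
red ts (array([478.7,  81.3]), np.float64(0.7033440458596184)) all z (array([480.1,  82.5,  -1.8]), np.float64(0.8649104980127121)) [np.uint64(51), np.uint64(143), np.uint64(679)]
blue wrist (array([453.2, 158. ]), np.float64(0.22406982981420975))
blue ts (array([453.6, 160.2]), np.float64(0.7975558549533859)) all z (array([453.1, 158.6,  -2.7]), np.float64(1.0089227260283495)) [np.uint64(51), np.uint64(129), np.uint64(755)]
jarR ts (array([ 501.8, -295.7]), np.float64(0.5099814572395092)) all z (array([ 503.3, -296.7,   -4.8]), np.float64(0.5037543433871817)) [np.uint64(178), np.uint64(265)]
real	0m27.218s
user	0m26.761s
sys	0m3.691s
```

Emit:
servo_tool:
  rows:
    - [0, 0, 0, 20, 3, 0, 0.2]
    - [0, 0, 0, 21, 2, 0, 0.2]
    - [0, 0, 0, 0, 0, -20, 0.2]
    - [0, 0, 0, 0, 0, -30, 0.2]
    - [0, 0, 0, 0, 0, -30, 0.2]
    - [0, 0, 0, 0, 0, -30, 0.2]
    - [0, 0, 0, 0, 0, -25, 0.2]
    - [0, 0, 0, 0, 0, -15, 0.2]
    - [0, 0, 0, 0, 0, 0, 0.2]
    - [0, 0, 0, 0, 0, 0, 0.7]
    - [0, 0, 0, 0, 0, 0, 0.7]
    - [0, 0, 0, 0, 0, 0, 0.7]
    - [0, 0, 0, 0, 0, 0, 0.7]
    - [0, 0, 0, 0, 0, 0, 0.7]
  grip_force: 15

```text
clock: 3.2
eef_pos: [489.7, 403.9, 55.9]
eef_rot: [3.141, 0.001, -3.14]
wrist_force: [0.6, -0.4, 3.2]
finger_gap: 45.4
finger_force: 15.0
```

Emit:
servo_tool:
  rows:
    - [0, 0, 0, 0, 0, 10, 0.7]
    - [0, 0, 0, 0, 0, 30, 0.7]
    - [0, 0, 0, 0, 0, 40, 0.7]
    - [0, 0, 0, 0, 0, 40, 0.7]
    - [0, 0, 0, 0, -10, 24, 0.7]
    - [0, 0, 0, 2, -25, 0, 0.7]
    - [0, 0, 0, 2, -40, 0, 0.7]
    - [0, 0, 0, 2, -50, 0, 0.7]
    - [0, 0, 0, 2, -50, 0, 0.7]
    - [0, 0, 0, 2, -50, 0, 0.7]
    - [0, 0, 0, 2, -50, 0, 0.7]
    - [0, 0, 0, 2, -50, 0, 0.7]
    - [0, 0, 0, 2, -50, 0, 0.7]
    - [0, 0, 0, 2, -35, 0, 0.7]
    - [0, 0, 0, 2, -20, 0, 0.7]
    - [0, 0, 0, 0, 0, 0, 0.7]
    - [0, 0, 0, 0, 0, 0, 0.7]

```text
clock: 5.32
eef_pos: [509.4, -25.6, 199.6]
eef_rot: [3.141, 0.0, -3.14]
wrist_force: [0.5, -0.5, -0.5]
finger_gap: 45.9
finger_force: 14.9
```

Run:
```python
from h import *
im,p=shot("wrist","w2");print(p,manip.read_state()["finger_gap"])
```

```text
(array([509.40629993, -25.57011877, 199.63744923]), array([ 3.14142182e+00,  7.42242986e-05, -3.13975162e+00])) 45.847785563417226
```

View pics/w2.png

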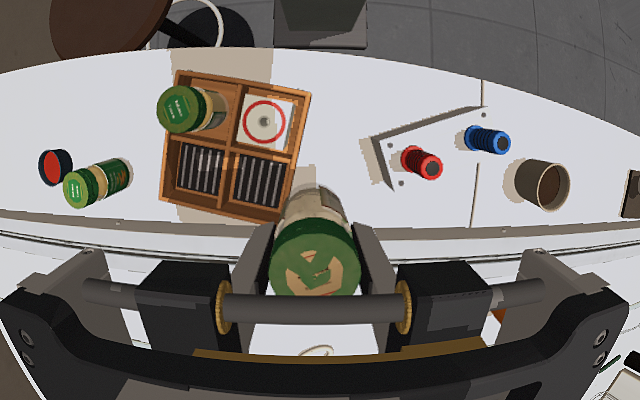

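The wrist view shows the whole caddy: rim corners (177,70), (311,92), (281,220) and (160,198), port bore at (265,121), mats at (199,168) and (258,180). It also shows the red probe at (421,163), blue at (487,140) and jar R's cap at (84,188).

```bash
cat > m2.py <<'E'
from h import *
np.set_printoptions(precision=1,suppress=True)
im,pose=load("w2")
C=np.array([at_z("wrist",u,v,46,pose)[:2] for u,v in((281,220),(160,198),(177,70),(311,92))]);print("rim",C,C.mean(0),[np.linalg.norm(C[i]-C[i-1]) for i in range(4)])
r=C[1]-C[0]+C[2]-C[3];r/=np.linalg.norm(r);f=C[0]-C[3]+C[1]-C[2];f/=np.linalg.norm(f);print("right",r,"far",f)
c=C.mean(0);print("mats",c+38*f-38*r,c+38*f+38*r,"port",c-38*f-38*r)
for p in((199,168),(258,180)):print("mat px",at_z("wrist",*p,9,pose))
# red ring
m=mask(im,"red");m[:,:230]=0;m[:,300:]=0;m[:80]=0;m[160:]=0
ys,xs=np.nonzero(m);P=np.array([at_z("wrist",u,v,62,pose)[:2] for u,v in zip(xs,ys)])
(cx,cy),ax,_=cv2.fitEllipse(cv2.convexHull(np.float32(P)));print("ring",cx,cy,ax)
hd=[(12,62,116),(15,56,62)]
for nm,k,cy,x0,p in(("red","red",hd,(479,81),(421,163)),("blue","blue",hd,(453,158),(487,140)),("jarR","green",[(23,84,106)],(501,-295),(80,188))):
    b=blob(mask(im,k),p);print(nm,b.sum(),fit([("wrist",pose,b)],cy,x0))
E
python3 m2.py
```

```text
rim [[ 553.1  -61. ]
 [ 527.9 -210.2]
 [ 378.4 -178.2]
 [ 411.   -27.1]] [ 467.6 -119.1] [np.float64(146.0983880711537), np.float64(151.30703679357492), np.float64(152.85168022572324), np.float64(154.57749475352327)]
right [-0.2 -1. ] far [ 1.  -0.2]
mats [511.8 -90.2] [ 497.5 -164.8] port [437.7 -73.4]
mat px [ 498.4 -168.9    9. ]
mat px [514.4 -92.4   9. ]
ring 441.68701171875 -75.718017578125 (43.44565200805664, 43.565711975097656)
red 795 (array([479. ,  81.6]), np.float64(0.2855781403354053))
blue 842 (array([452.6, 159.2]), np.float64(0.24895394542201432))
jarR 983 (array([ 503.4, -298.7]), np.float64(0.22325749638277703))
```

Emit:
servo_tool:
  rows:
    - [0, 0, 0, 3, -33, 0, 0.7]
    - [0, 0, 0, 3, -33, 0, 0.7]
    - [0, 0, 0, 0, 0, -10, 0.7]
    - [0, 0, 0, 0, 0, -30, 0.7]
    - [0, 0, 0, 0, 0, -30, 0.7]
    - [0, 0, 0, 0, 0, -20, 0.7]
    - [0, 0, 0, 0, 0, -12, 0.7]
    - [0, 0, 0, 0, 0, -12, 0.7]
    - [0, 0, 0, 0, 0, -8, 0.7]
    - [0, 0, 0, 0, 0, -6, 0.7]
    - [0, 0, 0, 0, 0, -4, 0.7]
    - [0, 0, 0, 0, 0, -1, 0.7]
    - [0, 0, 0, 0, 0, 0, 0.7]
    - [0, 0, 0, 0, 0, 0, 0.7]

```text
clock: 7.12
eef_pos: [515.6, -92.3, 66.7]
eef_rot: [-3.142, 0.0, -3.14]
wrist_force: [-0.2, -0.5, -0.6]
finger_gap: 45.5
finger_force: 14.9
```

Emit:
servo_tool:
  rows:
    - [0, 0, 0, 0, 0, -1, 0.7]
    - [0, 0, 0, 0, 0, -1, 0.7]
    - [0, 0, 0, 0, 0, 0, 0.7]

```text
clock: 7.5
eef_pos: [515.7, -92.3, 64.7]
eef_rot: [-3.141, 0.001, -3.14]
wrist_force: [0.8, 0.1, 3.7]
finger_gap: 45.7
finger_force: 15.0
```

Emit:
servo_tool:
  rows:
    - [0, 0, 0, 0, 0, 0, 0.3]
    - [0, 0, 0, 0, 0, 0, 0.3]
    - [0, 0, 0, 0, 0, 0, 0.3]
    - [0, 0, 0, 0, 0, 15, 0.3]
    - [0, 0, 0, 0, 0, 35, 0.3]
    - [0, 0, 0, 0, 0, 40, 0.3]
    - [0, 0, 0, 0, 0, 30, 0.2]
    - [0, 0, 0, -3, -40, 5, 0.2]
    - [0, 0, 0, -3, -50, 0, 0.2]
    - [0, 0, 0, -3, -50, 0, 0.2]
    - [0, 0, 0, -4, -45, 0, 0.2]
    - [0, 0, 0, 0, -20, 0, 0.2]
    - [0, 0, 0, 0, 0, -20, 0.2]
    - [0, 0, 0, 0, 0, 0, 0.2]

```text
clock: 9.25
eef_pos: [502.2, -296.5, 168.8]
eef_rot: [3.14, -0.002, -3.14]
wrist_force: [-0.9, 0.2, 0.0]
finger_gap: 75.4
finger_force: 0.0
```

Run:
```python
from h import *
np.set_printoptions(precision=1,suppress=True)
im,p=shot("wrist","w3");s,_=shot("scene","s3")
b=blob(mask(im,"green"),proj("wrist",(502,-297,95),p));print(p[0],b.sum(),fit([("wrist",p,b)],[(23,84,106)],(502,-297)))
b=blob(mask(s,"green"),proj("scene",(515,-92,104)));print(proj("scene",(515,-92,104)),b.sum(),fit([("scene",None,b)],[(23,93,115)],(515,-92)))
b=blob(mask(im,"green"),proj("wrist",(515,-92,104),p));print(proj("wrist",(515,-92,104),p),b.sum(),fit([("wrist",p,b)],[(23,93,115)],(515,-92)))
```

```text
[ 502.2 -296.5  168.8] 1644 (array([ 495.7, -297.1]), np.float64(0.39771971831814523))
[336.6 216.2] 177 (array([517.9, -90.9]), np.float64(0.35950891823025244))
[519.5 217.5] 1415 (array([515.6, -92.2]), np.float64(0.23397092709502232))
```

View pics/w3.png

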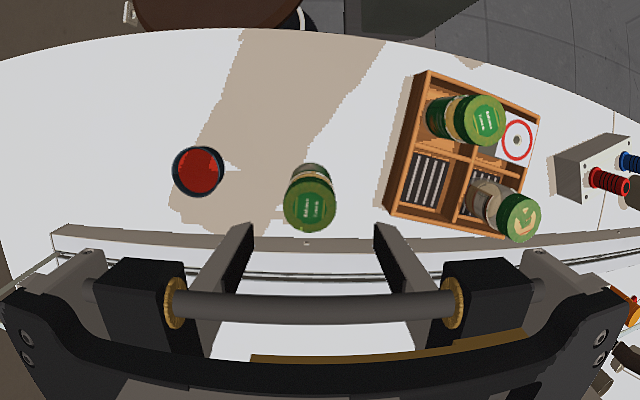

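Jar one stands upright on its mat, at about (515.6,-92.2). Jar R's cap is at (310,205), between the finger lines.

Run:
```python
from h import *
im,p=load("w3")
for q in((310,207),(310,203)):print(at_z("wrist",*q,106,p))
b=blob(mask(im,"green"),(310,200));ys,xs=np.nonzero(b);print(xs.min(),xs.max(),ys.max(),[proj("wrist",(x+23,-297,106),p) for x in (495,500,505)])
```

```text
[ 502.12550282 -297.91150906  106.        ]
[ 498.7287893  -297.91280643  106.        ]
284 334 224 [array([311.09498258, 225.26695433]), array([311.08870331, 230.86398397]), array([311.08293628, 236.3827181 ])]
```

Emit:
servo_tool:
  rows:
    - [0, 0, 0, -2, -1, -15, 0.2]
    - [0, 0, 0, 0, 0, -30, 0.2]
    - [0, 0, 0, 0, 0, -30, 0.2]
    - [0, 0, 0, 0, 0, -25, 0.2]
    - [0, 0, 0, 0, 0, -13, 0.2]
    - [0, 0, 0, 0, 0, 0, 0.2]
    - [0, 0, 0, 0, 0, 0, 0.7]
    - [0, 0, 0, 0, 0, 0, 0.7]
    - [0, 0, 0, 0, 0, 0, 0.7]
    - [0, 0, 0, 0, 0, 0, 0.7]
    - [0, 0, 0, 0, 0, 0, 0.7]

```text
clock: 10.72
eef_pos: [500.7, -298.4, 56.9]
eef_rot: [-3.141, 0.001, -3.14]
wrist_force: [-0.5, -0.8, 4.2]
finger_gap: 44.7
finger_force: 15.0
```

Emit:
servo_tool:
  rows:
    - [0, 0, 0, 0, 0, 10, 0.7]
    - [0, 0, 0, 0, 0, 30, 0.7]
    - [0, 0, 0, 0, 0, 30, 0.7]
    - [0, 0, 0, 0, 10, 13, 0.7]
    - [0, 0, 0, 0, 30, 0, 0.7]
    - [0, 0, 0, 0, 40, 0, 0.7]
    - [0, 0, 0, 0, 35, 0, 0.7]
    - [0, 0, 0, 0, 16, 0, 0.7]
    - [0, 0, 0, 0, 0, -10, 0.7]
    - [0, 0, 0, 0, 0, -20, 0.7]
    - [0, 0, 0, 0, 0, -15, 0.7]
    - [0, 0, 0, 0, 0, -12, 0.7]
    - [0, 0, 0, 0, 0, -8, 0.7]
    - [0, 0, 0, 0, 0, -5, 0.7]
    - [0, 0, 0, 0, 0, -2, 0.7]
    - [0, 0, 0, 0, 0, 0, 0.7]
    - [0, 0, 0, 0, 0, 0, 0.7]

```text
clock: 12.85
eef_pos: [500.7, -167.3, 67.8]
eef_rot: [-3.141, 0.001, -3.14]
wrist_force: [0.2, 0.4, -0.2]
finger_gap: 44.8
finger_force: 15.0
```

Emit:
servo_tool:
  rows:
    - [0, 0, 0, 0, 0, -1, 0.7]
    - [0, 0, 0, 0, 0, -1, 0.7]
    - [0, 0, 0, 0, 0, 0, 0.7]

```text
clock: 13.22
eef_pos: [500.7, -167.4, 65.8]
eef_rot: [-3.141, 0.001, -3.14]
wrist_force: [-1.7, 0.2, 4.0]
finger_gap: 45.0
finger_force: 15.0
```

Emit:
servo_tool:
  rows:
    - [0, 0, 0, 0, 0, 0, 0.35]
    - [0, 0, 0, 0, 0, 0, 0.35]
    - [0, 0, 0, 0, 0, 0, 0.35]
    - [0, 0, 0, 0, 0, 15, 0.35]
    - [0, 0, 0, 0, 0, 35, 0.35]
    - [0, 0, 0, 0, 0, 40, 0.35]
    - [0, 0, 0, 0, 0, 44, 0.35]
    - [0, 0, 0, -13, 30, 0, 0.35]
    - [0, 0, 0, -13, 30, 0, 0.35]
    - [0, 0, 0, -15, 31, 0, 0.35]
    - [0, 0, 0, 0, 0, 0, 0.35]
    - [0, 0, 0, 0, 0, 0, 0.35]

```text
clock: 14.72
eef_pos: [459.9, -76.6, 200.2]
eef_rot: [-3.141, 0.001, -3.14]
wrist_force: [0.2, -0.1, 0.4]
finger_gap: 61.4
finger_force: 0.0
```

```bash
cat > ring.py <<'E'
from h import *
def ring(im,p,x0=(441.7,-75.7)):
    u,v=proj("wrist",(*x0,62),p).astype(int);m=mask(im,"red");w=np.zeros_like(m);w[max(v-42,0):v+42,max(u-42,0):u+42]=1
    ys,xs=np.nonzero(m*w);P=np.float32([at_z("wrist",a,b,62,p)[:2] for a,b in zip(xs,ys)]);P=P[np.hypot(*(P-np.float32(x0)).T)<28]
    e=cv2.fitEllipse(cv2.convexHull(P));return (u,v),e[0],e[1]
if __name__=="__main__":
    import sys;im,p=shot("wrist",sys.argv[1]);print(p,ring(im,p))
E
python3 ring.py w4
python3 - <<'E'
from h import *
im,p=load("w4")
for x in((515.5,-92),(500.7,-167)):
    q=proj("wrist",(*x,104),p);b=blob(mask(im,"green"),q);print(q,b.sum(),fit([("wrist",p,b)],[(23,93,115)],x))
E
```

```text
(array([459.85179408, -76.60574762, 200.1969502 ]), array([-3.14117684e+00,  1.11441731e-03, -3.13983024e+00])) ((np.int64(313), np.int64(168)), (441.8116760253906, -75.5950927734375), (43.563011169433594, 44.02677536010742))
[296.18033992 251.12259847] 1465 (array([514.16088486, -91.43891144]), np.float64(0.2896357896357896))
[220.49268263 235.75743378] 1122 (array([ 502.13017654, -168.30910102]), np.float64(0.42962784342094684))
```

View pics/w4.png

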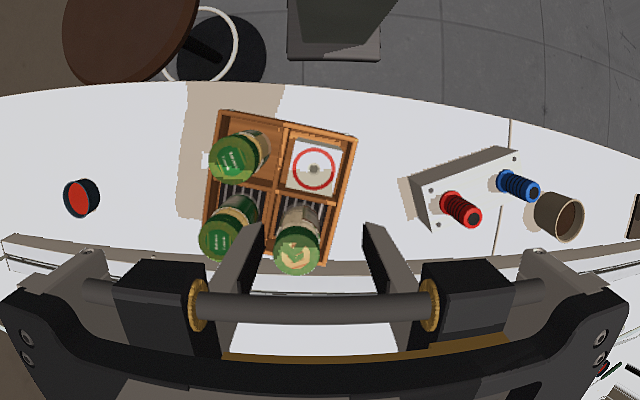

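Both jars stand in the mat cells and the port at (313,168) repeats its earlier position within 0.2 mm. Next, the red probe.

Emit:
servo_tool:
  rows:
    - [0, 0, 0, 4, 20, 0, 0.45]
    - [0, 0, 0, 6, 40, 0, 0.45]
    - [0, 0, 0, 7, 50, 0, 0.45]
    - [0, 0, 0, 8, 40, 0, 0.45]
    - [0, 0, 0, 2, 8, 0, 0.45]
    - [0, 0, 0, 0, 0, 0, 0.45]
    - [0, 0, 0, 0, 0, 0, 0.45]

```text
clock: 15.65
eef_pos: [486.6, 80.6, 199.4]
eef_rot: [-3.141, -0.0, -3.141]
wrist_force: [-0.6, -0.4, -0.6]
finger_gap: 51.5
finger_force: 0.0
```

Run:
```python
from h import *
im,p=shot("wrist","w5");hd=[(12,62,116),(15,56,62)]
q=proj("wrist",(479,81.6,90),p);b=blob(mask(im,"red"),q);ys,xs=np.nonzero(b)
print(p[0],q,b.sum(),xs.min(),xs.max(),ys.min(),ys.max(),fit([("wrist",p,b)],hd,(479,81.6)),fit([("wrist",p,b)],hd,(479,81.6,0),1))
print(proj("wrist",(479,81.6,116),p),proj("wrist",(479,81.6,62),p))
c=cv2.imread("pics/w5.png")[130:280,230:430];cv2.imwrite("pics/w5c.png",cv2.resize(c,None,fx=4,fy=4,interpolation=2)[:600])
```

```text
[486.57020978  80.58839677 199.44518753] [313.14543877 185.03171793] 699 301 328 166 203 (array([478.34932873,  82.90882448]), np.float64(0.29591281526053004)) (array([484.06264419,  83.25886694, -21.22393712]), np.float64(0.2159092967235977))
[313.14699368 191.75676527] [313.14402888 178.96944417]
```

View pics/w5c.png

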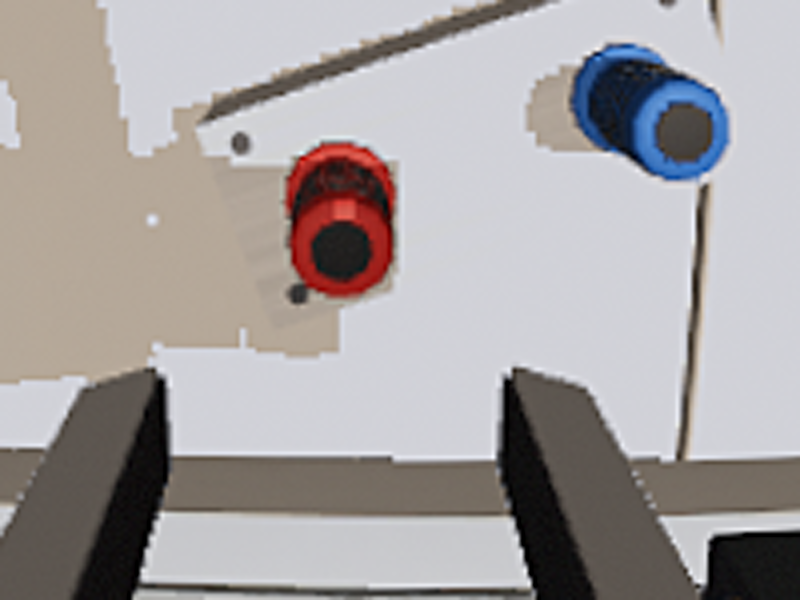

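The crop shows the red handle's top disc centred at full-image (315,191.6) and the collar at column 315, so the probe stands at about (479,83.5).

Emit:
servo_tool:
  rows:
    - [0, 0, 0, -7.6, 2.5, -10, 0.45]
    - [0, 0, 0, 0, 0, -30, 0.45]
    - [0, 0, 0, 0, 0, -35, 0.45]
    - [0, 0, 0, 0, 0, -30, 0.45]
    - [0, 0, 0, 0, 0, -20, 0.45]
    - [0, 0, 0, 0, 0, 0, 0.45]
    - [0, 0, 0, 0, 0, 0, 0.8]
    - [0, 0, 0, 0, 0, 0, 0.8]
    - [0, 0, 0, 0, 0, 0, 0.8]
    - [0, 0, 0, 0, 0, 0, 0.8]
    - [0, 0, 0, 0, 0, 0, 0.8]
  grip_force: 20

```text
clock: 17.08
eef_pos: [479.2, 84.1, 74.9]
eef_rot: [-3.141, 0.001, -3.14]
wrist_force: [-1.6, -3.9, 6.9]
finger_gap: 23.6
finger_force: 20.0
```

Run:
```python
from h import *
s=manip.read_state();print(s["eef_pos"],s["wrist_force"],s["moment"],s["finger_gap"])
```

```text
[479.17925879  84.09723883  74.8961863 ] [-1.62403095 -3.88991046  6.88160235] [-0.64063884  0.18807372  0.05204712] 23.638609438714546
```

Emit:
servo_tool:
  rows:
    - [0, 0, 0, 0, 0, 5, 0.8]
    - [0, 0, 0, 0, 0, 15, 0.8]
    - [0, 0, 0, 0, 0, 25, 0.8]
    - [0, 0, 0, 0, 0, 25, 0.8]
    - [0, 0, 0, -4, -16, 10, 0.8]
    - [0, 0, 0, -8, -35, 0, 0.8]
    - [0, 0, 0, -10, -45, 0, 0.8]
    - [0, 0, 0, -9, -40, 0, 0.8]
    - [0, 0, 0, -6, -23, 0, 0.8]
    - [0, 0, 0, 0, 0, 0, 0.8]
    - [0, 0, 0, 0, 0, 0, 0.8]

```text
clock: 18.45
eef_pos: [441.7, -74.5, 154.4]
eef_rot: [3.141, -0.0, -3.14]
wrist_force: [0.2, 0.2, -0.9]
finger_gap: 23.3
finger_force: 20.0
```

Run:
```python
from h import *
im,p=shot("wrist","w6");s,_=shot("scene","s6");print(p)
tc=p[0]
for z in(-9,-42+23):pass
# expected px of pin tip, collar, handle top if probe on the tool axis (collar = TCP-18.9)
print([proj("wrist",tc+[0,0,d],p).round(1) for d in(-64.9,-18.9,41.1)],proj("wrist",(441.8,-75.6,62),p))
c=cv2.imread("pics/w6.png")[110:310,230:396];a=cv2.resize(c,None,fx=3,fy=3,interpolation=2)
u,v=proj("scene",(441,-76,90)).astype(int);b=cv2.resize(cv2.imread("pics/s6.png")[v-50:v+50,u-25:u+25],(300,600),interpolation=2);cv2.imwrite("pics/w6c.png",cv2.hconcat([a,b]));print(u,v)
```

```text
(array([441.7126067 , -74.47961016, 154.39205217]), array([ 3.14129613e+00, -2.23184502e-04, -3.14024572e+00]))
[array([311.9, 206.3]), array([311.6, 226. ]), array([311.1, 268. ])] [310.73558878 197.51058062]
317 235
```

View pics/w6c.png

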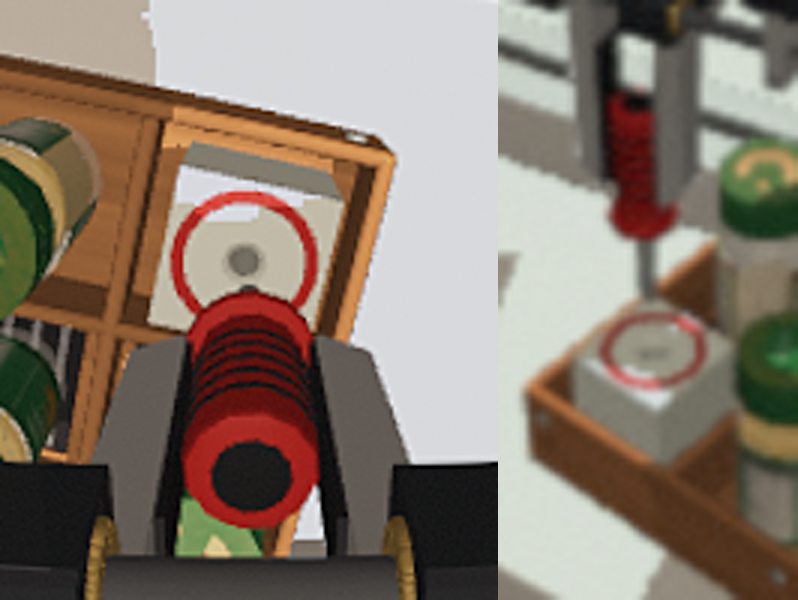

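The wrist crop shows the handle's top disc at full-image (313.3,268) and the bore at (310.8,196.8). The scene half shows the pin hanging over the port.

Run:
```python
from h import *
np.set_printoptions(precision=1,suppress=True)
im,p=load("w6");t=p[0]+[0,1.2,0]
print("wrist collar front",proj("wrist",t+[-15,0,-12.9],p),proj("wrist",t+[-15,0,-18.9],p),"tip",proj("wrist",t+[0,0,-64.9],p),"tip x-2",proj("wrist",t+[-2,0,-64.9],p),"pin side",proj("wrist",t+[-4,0,-56],p))
print("handle top centre",proj("wrist",t+[0,0,41.1],p))
for d in(-64.9,-30,-18.9,0,41): print("scene",d,proj("scene",p[0]+[0,0,d]))
print("port",proj("scene",(441.8,-75.6,62)),proj("scene",(441.8,-76.8,62)))
# scene: pin column by row, and red centroid columns
s=cv2.imread("pics/s6.png")[:,:,::-1];m=mask(s,"red")
for v in range(200,240,3):
    xs=np.nonzero(m[v,290:345])[0]+290;print(v,(xs.min(),xs.max(),xs.mean().round(1)) if len(xs) else s[v,310:324].mean(1).astype(int))
for v in range(195,215):
    print(v,im[v,306:318].mean(1).astype(int),im[v,311])
```

```text
wrist collar front [313.5 207.5] [313.5 204.9] tip [313.3 206.3] tip x-2 [313.3 203.9] pin side [313.4 204.7]
handle top centre [313.5 268. ]
scene -64.9 [317.  235.1]
scene -30 [316.6 224.8]
scene -18.9 [316.4 221.4]
scene 0 [316.2 215.5]
scene 41 [315.6 202.2]
port [317.8 243. ] [318.2 243.2]
200 [15 23 39 46 59 81 90 97 86 93 95 94 84 82]
203 (np.int64(310), np.int64(316), np.float64(313.0))
206 (np.int64(310), np.int64(317), np.float64(313.5))
209 (np.int64(311), np.int64(317), np.float64(314.0))
212 (np.int64(311), np.int64(317), np.float64(314.0))
215 (np.int64(312), np.int64(317), np.float64(314.5))
218 (np.int64(312), np.int64(317), np.float64(314.5))
221 (np.int64(311), np.int64(320), np.float64(315.5))
224 (np.int64(315), np.int64(317), np.float64(316.0))
227 [216 217 216 217 194 124  90 107 164 212 217 216 213 200]
230 [215 217 217 214 196 134  91 109 162 199 173 132 102  74]
233 [216 217 216 215 202 153  92  81  80  75  59  52  52  52]
236 [214 203 169 147 135 135 137 135 137 136 122  96  76  65]
239 [129 103  88 107 128 134 133 138 136 138 154 169 131 131]
195 [118  99  
[... 552 characters left out ...]
72 174 174 175 177 172 178 181] [186 178 160]
204 [183 181 179 176 164 161 162 166 170 172 185 184] [172 165 147]
205 [184 185 190 186 133  80  59  59  81 134 185 188] [84 83 74]
206 [192 195 183 137  68  64  58  54  54  62 130 181] [73 62 57]
207 [135 129 113  81  41  49  47  47  44  40  75 112] [88 31 29]
208 [65 42 32 41 48 57 56 58 59 66 48 39] [128  24  21]
209 [54 60 63 69 69 76 75 77 79 83 71 64] [158  38  32]
210 [84 88 87 87 88 85 86 87 85 83 85 85] [175  44  38]
211 [84 84 82 84 83 83 83 81 83 83 82 83] [170  42  37]
212 [84 83 84 83 83 82 81 83 83 84 83 83] [170  41  36]
213 [83 85 84 85 85 84 86 85 85 84 79 82] [174  43  37]
214 [80 77 78 76 75 75 74 75 74 74 66 74] [157  36  32]
```

Emit:
servo_tool:
  rows:
    - [0, 0, 0, 0, -1.8, -5, 0.8]
    - [0, 0, 0, 0, 0, -10, 0.8]
    - [0, 0, 0, 0, 0, -7, 0.8]
    - [0, 0, 0, 0, 0, -3, 0.8]
    - [0, 0, 0, 0, 0, -2, 0.8]
    - [0, 0, 0, 0, 0, -2, 0.8]
    - [0, 0, 0, 0, 0, -2, 0.8]
    - [0, 0, 0, 0, 0, 0, 0.8]

```text
clock: 19.55
eef_pos: [441.9, -76.5, 123.4]
eef_rot: [3.142, -0.0, -3.14]
wrist_force: [0.1, 0.1, 0.1]
finger_gap: 23.8
finger_force: 20.0
```

Emit:
servo_tool:
  rows:
    - [0, 0, 0, 0, 0, -2, 0.8]
    - [0, 0, 0, 0, 0, -2, 0.8]
    - [0, 0, 0, 0, 0, -2, 0.8]
    - [0, 0, 0, 0, 0, -2, 0.8]
    - [0, 0, 0, 0, 0, 0, 0.8]

```text
clock: 20.18
eef_pos: [441.8, -76.5, 115.3]
eef_rot: [3.142, -0.0, -3.14]
wrist_force: [-0.4, 0.5, -0.6]
finger_gap: 23.4
finger_force: 20.0
```

Emit:
servo_tool:
  rows:
    - [0, 0, 0, 0, 0, -4, 0.8]
    - [0, 0, 0, 0, 0, -4, 0.8]
    - [0, 0, 0, 0, 0, -4, 0.8]
    - [0, 0, 0, 0, 0, -4, 0.8]
    - [0, 0, 0, 0, 0, -4, 0.8]
    - [0, 0, 0, 0, 0, -4, 0.8]
    - [0, 0, 0, 0, 0, -4, 0.8]
    - [0, 0, 0, 0, 0, -2, 0.8]
    - [0, 0, 0, 0, 0, 0, 0.8]

```text
clock: 21.3
eef_pos: [441.9, -76.5, 85.3]
eef_rot: [3.142, -0.0, -3.14]
wrist_force: [-0.2, 0.2, -0.6]
finger_gap: 23.8
finger_force: 20.0
```

Emit:
servo_tool:
  rows:
    - [0, 0, 0, 0, 0, -2, 0.8]
    - [0, 0, 0, 0, 0, -1, 0.8]
    - [0, 0, 0, 0, 0, -1, 0.8]
    - [0, 0, 0, 0, 0, -1, 0.8]
    - [0, 0, 0, 0, 0, 0, 0.8]

```text
clock: 21.92
eef_pos: [442.0, -76.7, 80.8]
eef_rot: [-3.141, 0.0, -3.14]
wrist_force: [-1.9, -1.6, 3.7]
finger_gap: 23.8
finger_force: 20.0
```

Emit:
servo_tool:
  rows:
    - [0, 0, 0, 0, 0, -1, 0.8]
    - [0, 0, 0, 0, 0, 0, 0.8]
    - [0, 0, 0, 0, 0, 0, 0.55]
    - [0, 0, 0, 0, 0, 0, 0.55]
    - [0, 0, 0, 0, 0, 0, 0.55]
    - [0, 0, 0, 0, 0, 10, 0.55]
    - [0, 0, 0, 0, 0, 30, 0.55]
    - [0, 0, 0, 0, 0, 40, 0.55]
    - [0, 0, 0, 0, 0, 40, 0.55]
    - [0, 0, 0, 20, 40, 0, 0.55]
    - [0, 0, 0, 20, 40, 0, 0.55]
    - [0, 0, 0, 0, 0, 0, 0.55]
    - [0, 0, 0, 0, 0, 0, 0.55]

```text
clock: 23.55
eef_pos: [481.7, 3.2, 199.7]
eef_rot: [-3.141, 0.0, -3.14]
wrist_force: [-0.8, -0.4, -0.1]
finger_gap: 42.4
finger_force: 0.0
```

Run:
```python
from h import *
im,p=shot("wrist","w7");hd=[(12,68,122),(15,62,68)];print(p[0])
q=proj("wrist",(442,-76,95),p);b=blob(mask(im,"red"),q);print(b.sum(),fit([("wrist",p,b)],hd,(442,-76)),fit([("wrist",p,b)],hd,(442,-76,0),1))
print([proj("wrist",(442,-75.6,z),p) for z in(62,68,122)])
s,_=shot("scene","s7")
a=cv2.resize(cv2.imread("pics/w7.png")[70:280,100:380],(533,400),interpolation=2);b=cv2.resize(cv2.imread("pics/s7.png")[195:295,285:352],(267,400),interpolation=2);cv2.imwrite("pics/f7.png",cv2.hconcat([a,b]))
```

```text
[481.688872     3.24434446 199.72397936]
1316 (array([442.10778809, -73.94818115]), np.float64(0.41981881590623005)) (array([436.4125037 , -60.45067477,  38.45264151]), np.float64(0.3213327861185611))
[array([236.77946125, 148.9345409 ]), array([235.38796394, 149.59882435]), array([220.23325518, 156.92085209])]
```

View pics/f7.png

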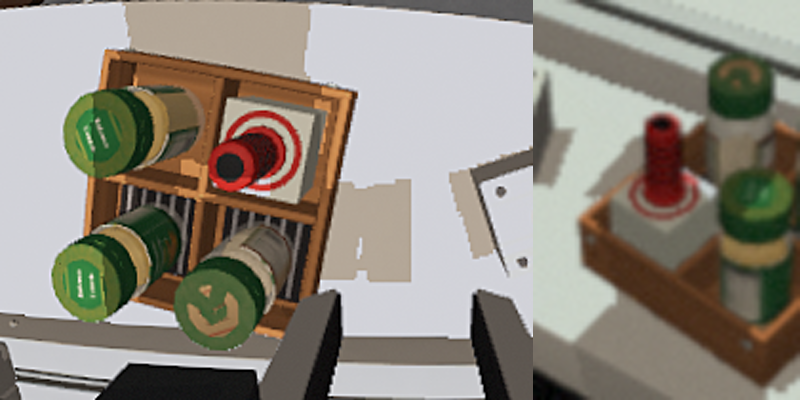

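The probe stands in the port with its collar down: the handle top is at full-image (221.3,157.7), against (220.2,156.9) predicted for fully seated. All the jars stand upright in their cells and the gripper is clear.

```bash
python3 -c "
from cell import manip
print(manip.sign_off())"
```

```text
the job is handed in; nothing more can be done
None
```

I handed the job in at about 24 s of the 72 s allowed: by my last pictures and force readings, both jars stand upright on their own mats and the red probe's collar sits on the port. The sign-off gave no verdict.

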